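# Refit the waffle iron's handle

## Robot

A 6-joint arm with a two-finger parallel gripper is mounted at the origin on a cart in front of the work surface, level with it; the furniture and walls round the work are solid. World frame = base frame: x ahead of the robot, y to its left, z up, the work surface at z = 0. Lengths are in mm, angles in degrees, forces in N, time in s.
With the tool pointing down it reaches from about 400 to 825 mm from the base axis. Payload 7 kg.
Tool frame: the origin (TCP) lies at the very end of the fingers, on their centre line; the grasp point (between the pads) lies 19 mm behind it; z points along the fingers, y is the line along which they close (so a half turn about z gives the same grasp; the last joint's range is limited). The gripper opens to 85 mm and grips with 20 to 120 N. Pads are 22 mm wide; open, the fingers measure 114 mm over their backs; the gripper's body (76 mm by 85 mm) begins 54 mm behind the grasp point. The pads swing forward as they close: fully open they stand 13 mm farther back than shut.
Start: joints at [-50.701, 20.546, 0.682, 0, -70.136, -16.507], TCP at [261.461, -622.281, 231.302] pointing down, gripper open.
Joint ranges: [-176.03, 176.03], [-82.01, 121.73], [-58.28, 71.71], [-173.87, 95.51], [-174.79, -0.11], [-173.66, 173.66]. Speed limits (degrees/s): [136.94, 136.94, 172.46, 180, 180, 180].

## Interface

Orientations are given as [roll, pitch, yaw] about the fixed x, y, z axes, in that order (R = Rz(yaw) Ry(pitch) Rx(roll)).
In Python, from station import bot, vision gives the robot as it stands.
- The arm moves only by the tool jog_arm, never from a script. Its argument "rows" is a list of rows, each a list of 7 numbers: the opening, from 0 (shut) to 1 (fully open), then the shift along the world's x, y, z in units of 0.3 m (1.0 is 0.3 m), then the turn, a rotation vector about the world's x, y, z in units of 60 degrees (1.0 is 60 degrees). In form: [[claw, x, y, z, ax, ay, az], ...]. A call has 1 to 20 rows; each row is the pose to reach, as a shift and turn from the pose commanded when the call began; what a row does not reach only later rows make up. A row lasts 1/8 s, in which the tool goes at most 62.5 mm and 10.7 degrees, less where a joint would pass 70% of its speed; a pose out of reach is approached as far as the arm can. A call with a number of a shift or a turn outside -1 to 1 is refused whole. A call with a gripper value outside its range is refused whole. The fingers move at their own pace and stop on an object; "squeeze" is the grip in N (left out, the last holds). Time passes only in rows, so rows that repeat a pose let the fingers close. It gives the time, the measured TCP pose, the force, the opening and the grip force at its end, in the units of the state.
- bot.read_state(): the state, without advancing time (a new reading comes with each control period).
- vision.grab_frame(name): name is "scene" or "top" or "wrist"; returns the picture (384x512x3 uint8, blue, green, red); there is no depth.
- vision.get_calibration(name): a dict with "fx", "fy", "cx", "cy" (pixels), "eye" and "orientation" of the camera in the world; the wrist camera has in their place "mount" (4x4, takes a point from camera to tool coordinates, whose origin is the TCP and whose axes are the flange's). Camera axes: x right, y up, looking along -z (the intrinsics and any distortion apply to the point x, -y, -z); pixel columns grow to the right and rows downward; lengths in mm; the calibration is good to about 2 mm. A picture is of the moment at which its call begins: read the wrist's pose just before it. get_calibration takes no time and is no camera call.
- bot.finish_job(): hands the job in; it is judged then, once.
The state is a dict: "time_s": time; "qpos": joint angles; "qvel": joint speeds; "joint_efforts": joint torques, N m; "tool_pos": TCP position; "ee_rot": TCP orientation; "contact_force": force on the tool from outside, world axes, zero at the start; "torque": the same for the moment, N m; "opening": finger opening in mm; "grasp_force": force on a finger pad.
Only numpy, scipy, OpenCV 4.12 (cv2) and the standard library are available. Lean on these libraries where they do the work, as an engineer would, in place of code of your own. Each camera call takes 0.05 s, during which the arm holds its last target. There are 200 camera calls.

## Task

The waffle iron's handle has been washed and stands loose on the counter. Slide it down over the slanting stub on the front of the iron, hole side towards the red spring catch, until it sits fully home on the collar and the catch pops out through the hole; then let go of it. Leave the bell, the milk jug and the espresso cup where they are.

Things in the scene. Friction and masses are not known exactly. Their poses are not given: they have to be found in the camera images.
- handle_mid (a point): Centre of the loose handle (0.14-0.28 kg), on its axis, 80 mm above its lower end. A square bar 38 x 38 mm, 160 mm long, standing upright on its open lower end: lower 96 mm aluminium tube, upper 64 mm solid black grip. z runs up along the bar to the grip end, x and y are square to its flat faces. The only hole is in the -x face; a red line runs up that face from it to the top.
- handle_mouth (a point): Centre of the handle's open lower end, 80 mm below handle_mid along the handle's z; axes as handle_mid. The bore is square, 29 x 29 mm, 96 mm deep, wall 4.5 mm, inner edges of the mouth bevelled 2.5 mm.
- handle_hole (a point): Centre of the hole in the handle's -x face, at the outer surface: 19 mm from the handle's axis, 32.5 mm above its lower end. The hole is 16 mm wide and 25 mm long (20 to 45 mm above the lower end). Axes as handle_mid.
- waffle_iron: Fixed round waffle iron, steel lid on a black base, 196 mm across, 98 mm high, closed. Origin at the centre of its underside, z up; its front, with the stub, faces its -x side, the hinge is at +x.
- stub_seat (a point): Where the stub's axis meets the black collar at its foot: 120 mm in front of the iron's centre, 108 mm above the counter; the handle's mouth comes to rest here. z runs up the stub, which leans 30 degrees from vertical to the front; y is level, as the iron's; x is square to both, towards the iron. The handle is right when its axes are parallel to these: then the hole meets the catch.
- catch_tip (a point): Outer face of the red spring catch in the stub's -x face (front, lower side), 8 mm proud of the stub at rest, 32.5 mm up the stub from the collar. It is 10 mm wide and 20 mm long; its sloping upper side lets the handle push it in while sliding down, its square lower side then holds the handle. Axes as stub_seat.
- catch (a joint): How far the catch is pressed into the stub, in m: 0 sprung out, 0.009 fully in, 0.005 to 0.007 while the tube's wall covers it. Its spring gives 3.6 N at rest, 9 N fully in; pushing the handle over it takes about 4 to 12 N, more than its weight. The stub is a steel bar 26 x 26 mm, 70 mm long, its last 14 mm tapering to 14 x 14 mm: 1.5 mm play a side in the handle.
- counter_bell: Bystander: steel counter bell, 85 mm across, 60 mm high; origin at the centre of its underside.
- milk_jug: Bystander: steel milk jug 101 x 70 x 90 mm high; origin at the centre of its underside.
- espresso_cup: Bystander: white espresso cup with handle, 59 x 83 x 52 mm high; origin at the centre of its underside.
There are look-alikes about, which are no part of the job. Of the things like the part that bears handle_mid, leave any that is brown or green; of the rest the larger one is meant.

How it is judged (in metres and radians):
On the way:
1. the handle is on the stub, in line with it, and its wall presses the spring catch in (value of joint catch above 0.003 m and angle between the z axis of handle_mid and the z axis of stub_seat, either way round below 0.15 rad and z of handle_mouth in the frame of stub_seat below 0.045 m and distance between handle_mouth and stub_seat below 0.05 m), for 0.04 s.
At the end, for the whole second after the job is handed in: The handle sits on the stub at rest and released: its mouth within 6 mm of the collar's seat point, its axis within 0.12 rad of the stub's, its hole over the catch (hole centre within 8 mm of the catch's tip), and the catch sprung out through the hole (pressed in less than 2.5 mm) (distance between handle_mouth and stub_seat below 0.006 m and angle between the z axis of handle_mid and the z axis of stub_seat, either way round below 0.12 rad and distance between handle_hole and catch_tip below 0.008 m and value of joint catch below 0.0025 m and linear speed of handle below 0.02 m/s); the robot touches nothing.
It fails at once if the bell is moved more than 30 mm (distance of counter_bell from where it was at the start of the episode above 0.03 m).
It fails at once if the milk jug is moved more than 30 mm (distance of milk_jug from where it was at the start of the episode above 0.03 m).
It fails at once if the espresso cup is moved more than 30 mm (distance of espresso_cup from where it was at the start of the episode above 0.03 m).
It also fails if it takes over 45 s, if anything falls off the work surface, if the arm or the gripper's body presses on something with over 40 N, if the wrist force passes 120 N, or if a joint passes its speed limit or range.

## Working session

There is one attempt and no reset: what is moved stays moved. The work goes in short steps, Python scripts to look and compute and a tool call to move; the robot and the scene stay as the last step left them, time stands still between calls to the robot, and variables do not carry over. Pictures are saved under pics/ and viewed, at most 10 in all, crops included, and the job is handed in when it is done.

Besides the shell and the picture viewer there is one more tool, called after "Emit:" by a JSON object that holds its "fn" and its "kwargs". jog_arm: Moves the arm, as the interface text tells. Shifts and turns lie within -1 to 1; 1 stands for 0.3 m of shift or 60 degrees of turn. Its arguments: {"type":"object","properties":{"rows":{"type":"array"},"squeeze":{"type":"number"}},"required":["rows"]}

```bash
ls; mkdir -p pics
python3 - <<'E'
from station import bot, vision
import cv2
for n in ("scene","top"):
    im=vision.grab_frame(n); cv2.imwrite(f"pics/{n}0.png",im); print(n,vision.get_calibration(n))
print(vision.get_calibration("wrist")); print(bot.read_state())
E
```

```text
pics
scene {'fx': 405.049492006268, 'fy': 405.049492006268, 'cx': 254.42656374518492, 'cy': 195.84344183531084, 'eye': array([-49.18235148, 819.07373796, 701.95484821]), 'orientation': array([  59.10228355,   -0.45068541, -141.79702966])}
top {'fx': 440.1322488174519, 'fy': 440.1322488174519, 'cx': 256.4270366937412, 'cy': 190.24116343991025, 'eye': array([ 282.8616159 ,   45.25859625, 1494.09535667]), 'orientation': array([  9.95939479,  -0.69418997, -89.97071338])}
{'fx': 321.2747909065353, 'fy': 321.2747909065353, 'cx': 254.7220281868861, 'cy': 189.93040879766255, 'mount': array([[ 3.94607466e-05,  9.48186519e-01,  3.17714218e-01,
         8.10110456e+01],
       [ 9.99999912e-01, -1.69984969e-04,  3.83101246e-04,
        -2.68786039e-01],
       [ 4.17258078e-04,  3.17714175e-01, -9.48186442e-01,
        -1.41737937e+02],
       [ 0.00000000e+00,  0.00000000e+00,  0.00000000e+00,
         1.00000000e+00]])}
{'time_s': 0.1, 'qpos': array([-5.07003775e+01,  2.05866189e+01,  6.41589543e-01, -1.93014611e-02,
       -7.01356574e+01, -1.65076019e+01]), 'qvel': array([-0.06541373, -0.11387231,  0.12895137, -0.01254472,  0.02443342,
        0.03532581]), 'joint_efforts': array([-1.26454946e-03, -5.84767199e+01,  2.94107956e+01,  6.95458174e+00,
       -3.17484817e-03, -3.87424927e-05]), 'tool_pos': array([ 261.32429669, -621.91525413,  230.47998395]), 'ee_rot': array([ 1.79917483e+02, -5.53091667e-03, -1.57214547e+02]), 'contact_force': array([-0.3340001 ,  1.56070566, -0.39136344]), 'torque': array([-0.03507418,  0.06652495, -0.00379264]), 'grasp_force': 0.0, 'opening': 85.3222982828491}
```

View pics/scene0.png

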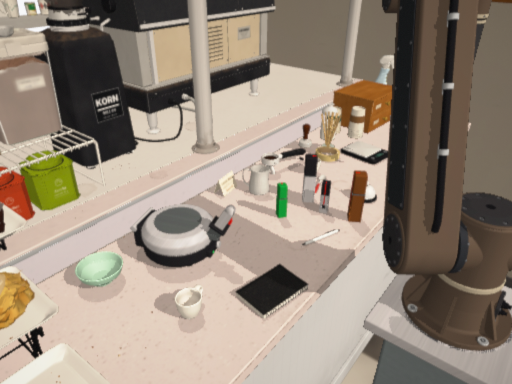

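View pics/top0.png

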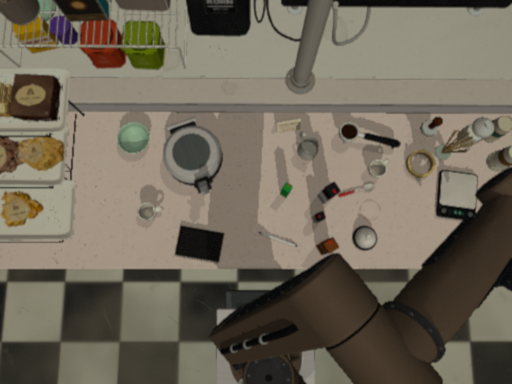

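Candidates in the scene view: a large black/aluminium bar at (311,170), a smaller black one at (326,195), a brown one at (357,195) and a green one at (282,200). The large black one fits because it is neither brown nor green and is the larger of the rest. I'll confirm this in an enlarged crop and show the stub next to it.

Run:
```python
import cv2, numpy as np
s=cv2.imread("pics/scene0.png");t=cv2.imread("pics/top0.png")
r=lambda im,x,y,w,h,k:cv2.resize(im[y:y+h,x:x+w],None,fx=k,fy=k,interpolation=cv2.INTER_CUBIC)
a=np.hstack([r(s,295,145,50,75,4*1),r(s,195,195,50,75,4)]);a=cv2.resize(a,(400,300))
b=np.hstack([r(t,305,175,50,75//2*2,4),r(t,180,160,50,74,4)]);b=cv2.resize(b,(400,300))
cv2.imwrite("pics/crop0.png",cv2.resize(np.hstack([a,b]),(800,300)))
```

```text
(no output)
```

View pics/crop0.png

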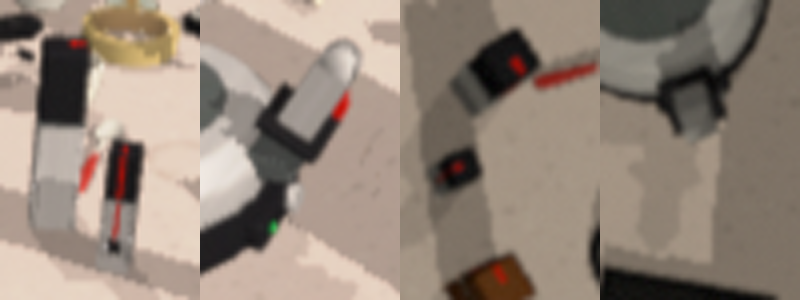

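The enlarged crop confirms the target is the tall black/aluminium bar at scene (311,170), top (331,190). It is taller than the small twin at (326,195), and its red mark is at the top's far edge. Next I'll triangulate it along with the iron.

```bash
cat > h.py <<'E'
import cv2, numpy as np
from scipy.spatial.transform import Rotation as R
from station import bot, vision
def cam(n,st=None):
    c=vision.get_calibration(n)
    if n=="wrist":
        T=np.eye(4);T[:3,:3]=R.from_euler('xyz',st["ee_rot"],degrees=True).as_matrix();T[:3,3]=st["tool_pos"]
        M=T@c["mount"];return c,M[:3,3],M[:3,:3]
    return c,np.array(c["eye"]),R.from_euler('xyz',c["orientation"],degrees=True).as_matrix()
def ray(C,u,v):
    c,e,Q=C;d=Q@np.array([(u-c["cx"])/c["fx"],-(v-c["cy"])/c["fy"],-1]);return e,d/np.linalg.norm(d)
def onz(C,u,v,z):
    e,d=ray(C,u,v);return e+d*(z-e[2])/d[2]
def tri(rays):
    A=sum(np.eye(3)-np.outer(d,d) for e,d in rays);b=sum((np.eye(3)-np.outer(d,d))@e for e,d in rays)
    p=np.linalg.solve(A,b);return p,[np.linalg.norm(np.cross(p-e,d)) for e,d in rays]
def proj(C,p):
    c,e,Q=C;q=Q.T@(np.array(p)-e);return c["cx"]+c["fx"]*q[0]/-q[2],c["cy"]-c["fy"]*q[1]/-q[2]
E
python3 - <<'E'
from h import *
np.set_printoptions(precision=1,suppress=True)
T=cam("top");S=cam("scene")
print(vision.get_calibration("wrist").get("distortion"))
print("handle top",tri([ray(T,331,190),ray(S,312,156)]),onz(T,331,190,160))
print("red",onz(T,334,191.5,160), "lid",onz(T,192.5,154,98))
print("stub tip",tri([ray(T,203.5,190),ray(S,232,209)]))
# lid ellipse from top & dark disc
t=cv2.imread("pics/top0.png")
print("small",onz(T,319,216,110),"brown",onz(T,327,245,160),"bell",onz(T,364,238,50),"jug",onz(T,307,148,80),"green",onz(T,286,188,100),"cup",onz(T,148,211,50))
E
```

```text
None
handle top (array([ 518.7, -201. ,  159. ]), [np.float64(0.0012418093174091848), np.float64(0.0012418093172312187)]) [ 518.5 -200.8  160. ]
red [ 513.8 -210.   160. ] lid [647.5 237.1  98. ]
stub tip (array([514.8, 190.1, 159.9]), [np.float64(3.13105219309458), np.float64(3.13105219309456)])
small [ 443.7 -169.6  110. ] brown [ 349.9 -183.9  160. ] bell [ 378.4 -324.9   50. ] jug [ 674.2 -139.7   80. ] green [535.3 -66.8 100. ] cup [466.1 385.1  50. ]
```

Emit:
{"fn": "jog_arm", "kwargs": {"rows": [[1, 0.1, 0.16, 0.1, 0, 0, 0.02], [1, 0.2, 0.32, 0.2, 0, 0, 0.04], [1, 0.3, 0.5, 0.33, 0, 0, 0.06], [1, 0.45, 0.7, 0.33, 0, 0, 0.08], [1, 0.6, 0.85, 0.33, 0, 0, 0.1], [1, 0.7, 1, 0.33, 0, 0, 0.12], [1, 0.7, 1, 0.33, 0, 0, 0.12]]}}

```text
time_s: 0.98
tool_pos: [473.1, -319.5, 330.0]
ee_rot: [180.0, 0.0, -149.8]
contact_force: [-0.5, -0.1, 0.5]
opening: 85.1
grasp_force: 0.0
```

Emit:
{"fn": "jog_arm", "kwargs": {"rows": [[1, 0.08, 0.2, 0, 0, 0, 0], [1, 0.16, 0.4, 0, 0, 0, 0], [1, 0.16, 0.4, 0, 0, 0, 0], [1, 0.16, 0.4, 0, 0, 0, 0]]}}

```text
time_s: 1.48
tool_pos: [519.3, -202.3, 330.1]
ee_rot: [180.0, -0.0, -150.0]
contact_force: [-0.7, 0.6, 0.0]
opening: 85.5
grasp_force: 0.0
```

Run:
```python
from h import *
st=bot.read_state();im=vision.grab_frame("wrist");cv2.imwrite("pics/w1.png",im)
np.save("w1.npy",st,allow_pickle=True);print(st["time_s"],st["tool_pos"],st["ee_rot"],st["contact_force"])
```

```text
1.475 [ 519.33099929 -202.26535854  330.08945671] [ 1.79985911e+02 -3.32390651e-02 -1.49957938e+02] [-0.71356884  0.63573797  0.04816823]
```

View pics/w1.png

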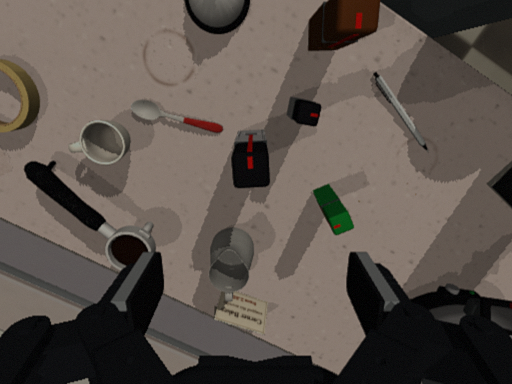

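The wrist view shows the target handle at (251,162), with its red line and hole face towards the top of the image (the robot's side). It is nearly aligned with the tool. I'll measure its corners.

Run:
```python
from h import *
np.set_printoptions(precision=1,suppress=True)
st=np.load("w1.npy",allow_pickle=True).item();C=cam("wrist",st);im=cv2.imread("pics/w1.png")
x0,y0=222,115;c=im[y0:200,x0:285]
m=((c.max(2)<50)|((c[...,2]>150)&(c[...,1]<60))).astype(np.uint8)
n,l,s,_=cv2.connectedComponentsWithStats(m);k=1+s[1:,4].argmax();print(s[k])
m=(l==k).astype(np.uint8)
cn=max(cv2.findContours(m,0,2)[0],key=cv2.contourArea)[:,0]+[x0,y0]
h=cv2.approxPolyDP(cn,3,True)[:,0];print(h.tolist())
for p in h: print(p,onz(C,*p,160))
g=cv2.cvtColor(c,cv2.COLOR_BGR2GRAY)
print(c[:,:,2][30:78:2,4:58:4])
```

```text
[   9   26   39   47 1516]
[[266, 141], [253, 141], [251, 152], [246, 151], [247, 142], [235, 142], [231, 159], [236, 187], [268, 184]]
[266 141] [ 490.7 -206.6  160. ]
[253 141] [ 497.1 -217.6  160. ]
[251 152] [ 507.5 -213.9  160. ]
[246 151] [ 509.1 -218.6  160. ]
[247 142] [ 500.9 -222.2  160. ]
[235 142] [ 506.7 -232.3  160. ]
[231 159] [ 523.5 -227.5  160. ]
[236 187] [ 546.6 -209.1  160. ]
[268 184] [ 527.5 -182.5  160. ]
[[133 135  54   3   6   2  98   3  10   7  19  80  80  80]
 [134 136  49   7   8  10  98   7   5   5  10  80  78  79]
 [134 139  23   5   6  13  99   0   8  10   1  79  79  87]
 [133 123   7   6   6  12  83   7  10   8   0  80  94  97]
 [133 105   0   9  11   6   6  11   7   8   3  93 101  98]
 [138 100   9   9   9   8  14  13   7  14   5 101  99  98]
 [136 100   9  12  10  18 126   7   9  13   6 100  99  98]
 [137 103   9  11  13  17 141   5   9  12   6  99  97  97]
 [121 100   8   9   8  11 139   8   9   9   9 101  99  98]
 [100 100   9  12   9  11 140   4  13  13   9  99  98  98]
 [ 93  99   7  11   9   9 140   7  12  10   6 101  96  98]
 [ 96 101   7  11  12   4 143   8   9  11  10  98  98  98]
 [ 97  99   5  13  12   3  28   6  12  10  11  98 100  96]
 [ 94 101   7  10  10   8  10  12  10   8   7  95  99  92]
 [ 95  99   2  11  13   9  12  12  12   8  10  90  98 116]
 [ 94  97   3  12   9  15   7  12   8   9   8  91  97 136]
 [ 98  99   3  10  11   8   9   8  12   9  10  93  96 135]
 [ 97  96   3   7  11   5  13  10  10  10   4  92  96 135]
 [ 95 100   7  14   9  10  12  14   4  13   8  88 100 136]
 [ 98  97   9  15   8   8  10   9   9  11   3  93 133 135]
 [ 99  96  35   9   7   5   5   2   0   6   9  98 135 133]
 [ 98  97  85  14  19  30  46  68  74  77  96  98 137 132]
 [ 96  98  99  96 101 100  97  95  97 100 100 128 136 134]
 [ 98  96  96  96  97  98 128  94  96  99  96 132 136 133]]
```

Run:
```python
from h import *
np.set_printoptions(precision=2,suppress=True)
st=np.load("w1.npy",allow_pickle=True).item();C=cam("wrist",st);im=cv2.imread("pics/w1.png").astype(float)
r=im.max(2)
def cross(v,a,step):  # walk from dark outwards, subpixel crossing at 50
    for i in range(len(v)-1):
        if v[i]<50<=v[i+1]: return a+step*(i+(50-v[i])/(v[i+1]-v[i]))
L=[(cross(r[y,243:222:-1],243,-1),y) for y in range(162,184)]
Rr=[(cross(r[y,257:285],257,1),y) for y in range(162,182)]
B=[(x,cross(r[175:200,x],175,1)) for x in range(239,266)]
ln=[]
for P in(L,Rr,B):
    W=np.array([onz(C,u,v,160)[:2] for u,v in P],np.float32)
    f=cv2.fitLine(W,cv2.DIST_HUBER,0,.01,.01).ravel();ln.append(f);print(f,np.degrees(np.arctan2(f[1],f[0])))
X=lambda a,b:a[2:]+a[:2]*np.linalg.solve(np.c_[a[:2],-b[:2]],b[2:]-a[2:])[0]
p,q=X(ln[0],ln[2]),X(ln[1],ln[2]);print(p,q,np.linalg.norm(p-q))
d=(q-p)/np.linalg.norm(q-p);az=np.degrees(np.arctan2(d[1],d[0]));n=np.array([-d[1],d[0]])
print("yaw",az-90,"centre",(p+q)/2+19*n)
mr=(im[...,2]>110)&(im[...,1]<60);mr[:,:244]=0;mr[:,258:]=0;mr[:150]=0;mr[180:]=0
v,u=np.nonzero(mr);rc=onz(C,u[v>156].mean(),v[v>156].mean(),160)[:2];print("red top",rc,(rc-(p+q)/2)@n)
```

```text
[   0.83    0.55  535.   -220.05] 33.416157
[   0.83    0.56  516.17 -188.1 ] 33.918755
[   0.55   -0.83  538.38 -194.97] -56.53431
[ 548.89 -210.88] [ 528.4  -179.88] 37.168186
yaw 33.465645 centre [ 522.79 -205.86]
red top [ 517.1  -209.94] 26.007582687151544
```

Emit:
{"fn": "jog_arm", "kwargs": {"rows": [[1, 0.011, -0.012, 0, 0, 0, 0.058], [1, 0.011, -0.012, -0.2, 0, 0, 0.058], [1, 0.011, -0.012, -0.38, 0, 0, 0.058], [1, 0.011, -0.012, -0.5, 0, 0, 0.058], [1, 0.011, -0.012, -0.62, 0, 0, 0.058], [1, 0.011, -0.012, -0.7, 0, 0, 0.058], [1, 0.011, -0.012, -0.747, 0, 0, 0.058], [1, 0.011, -0.012, -0.747, 0, 0, 0.058], [0, 0.011, -0.012, -0.747, 0, 0, 0.058], [0, 0.011, -0.012, -0.747, 0, 0, 0.058], [0, 0.011, -0.012, -0.747, 0, 0, 0.058], [0, 0.011, -0.012, -0.747, 0, 0, 0.058], [0, 0.011, -0.012, -0.747, 0, 0, 0.058], [0, 0.011, -0.012, -0.747, 0, 0, 0.058]], "squeeze": 60}}

```text
time_s: 3.28
tool_pos: [523.3, -205.9, 107.2]
ee_rot: [-179.9, 0.1, -146.5]
contact_force: [-0.9, 2.1, 6.9]
opening: 37.7
grasp_force: 56.5
```

Emit:
{"fn": "jog_arm", "kwargs": {"rows": [[0, 0, 0, 0.1, 0, 0, 0], [0, 0, 0, 0.25, 0, 0, 0], [0, 0, 0, 0.42, 0, 0, 0], [0, -0.03, 0.1, 0.58, 0, 0, -0.03], [0, -0.06, 0.26, 0.647, 0, 0, -0.08], [0, -0.09, 0.42, 0.647, 0, 0, -0.12], [0, -0.12, 0.58, 0.647, 0, 0, -0.17], [0, -0.15, 0.74, 0.647, 0, 0, -0.2], [0, -0.176, 0.887, 0.647, 0, 0, -0.232], [0, -0.176, 0.887, 0.647, 0, 0, -0.232], [0, -0.176, 0.887, 0.647, 0, 0, -0.232]]}}

```text
time_s: 4.65
tool_pos: [469.6, 60.3, 300.1]
ee_rot: [180.0, -0.0, -160.4]
contact_force: [0.6, -0.2, -1.7]
opening: 37.0
grasp_force: 57.6
```

Run:
```python
from h import *
st=bot.read_state();im=vision.grab_frame("wrist");cv2.imwrite("pics/w2.png",im)
np.save("w2.npy",st,allow_pickle=True);print(st["time_s"],st["tool_pos"],st["ee_rot"],st["contact_force"],st["qpos"])
```

```text
4.65 [469.64488668  60.29648632 300.09743997] [ 1.79996627e+02 -2.81106292e-02 -1.60373281e+02] [ 0.57350825 -0.19674233 -1.72149944] [ 3.12037629e+01 -1.21803493e+00 -1.70960915e+01 -9.29976273e-03
 -7.41488054e+01 -1.01574502e+02]
```

View pics/w2.png

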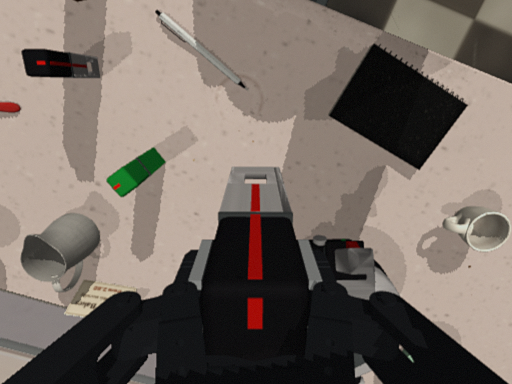

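The wrist view shows the handle held straight, with its hole towards the camera side. The stub is at about (353,262), with the red catch at about (352,244). I'll enlarge the stub.

Run:
```python
import cv2
im=cv2.imread("pics/w2.png")[225:305,310:410]
im=cv2.convertScaleAbs(im,alpha=1.6,beta=10)
cv2.imwrite("pics/w2c.png",cv2.resize(im,None,fx=7,fy=7,interpolation=cv2.INTER_CUBIC))
```

```text
(no output)
```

View pics/w2c.png

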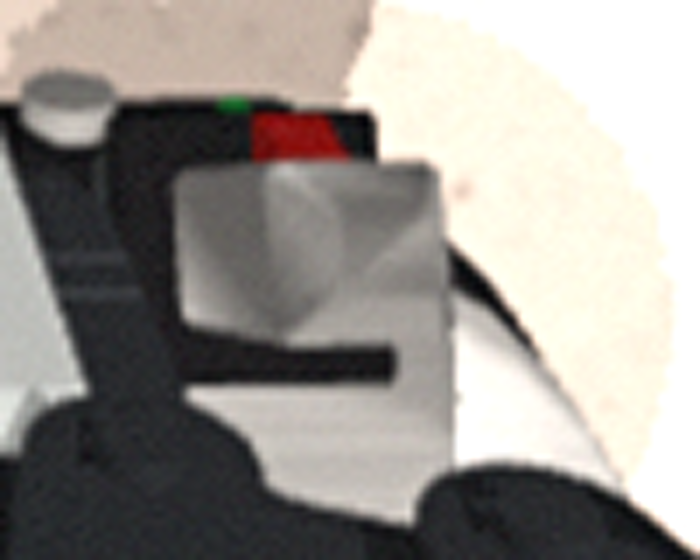

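```bash
cat >> h.py <<'E'
def stub(cx,cy,yaw):
    z=R.from_euler('z',yaw,degrees=True).as_matrix();Q=z@R.from_euler('y',-30,degrees=True).as_matrix()
    return np.array([cx,cy,0])+z@[-120,0,108],Q
def feats(s,Q):
    P={}
    for n,h,w in(("foot",0,13),("sh",56,13),("tip",70,7)):
        for i,(a,b) in enumerate([(-1,-1),(-1,1),(1,1),(1,-1)]): P[n+"FF BB"[0:0]+" -+"[1+(a>0)]+"-+"[b>0]]=s+Q@[a*w,b*w,h]
        P[n+" c"]=s+Q@[0,0,h]
    P["catch"]=s+Q@[-21,0,32.5];return P
E
python3 - <<'E'
from h import *
st=np.load("w2.npy",allow_pickle=True).item();W=cam("wrist",st);T=cam("top");S=cam("scene")
s,Q=stub(647,237,19.6);print(s)
f=lambda C,p:np.round(proj(C,p),1)
for k,p in feats(s,Q).items(): print(k,np.round((f(W,p)-[310,225])*7),f(T,p),f(S,p))
E
```

```text
[533.95310567 196.74581163 108.        ]
foot-- [173. 105.] [209. 190.] [229.9 224.5]
foot-+ [328. 105.] [201.3 192.7] [226.1 230.1]
foot++ [337. 263.] [198.6 185.4] [217.7 224.2]
foot+- [181. 263.] [206.4 182.8] [221.6 218.7]
foot c [255. 183.] [203.8 187.7] [223.9 224.4]
sh-- [268.  87.] [210.4 195.7] [239.9 210.7]
sh-+ [449.  87.] [202.4 198.5] [236.2 216.2]
sh++ [462. 272.] [199.6 191. ] [227.5 210.1]
sh+- [279. 272.] [207.7 188.2] [231.4 204.7]
sh c [364. 178.] [205.  193.4] [233.7 210.4]
tip-- [343. 125.] [208.3 196.1] [239.7 207. ]
tip-+ [445. 125.] [203.9 197.6] [237.7 209.9]
tip++ [453. 230.] [202.4 193.6] [233.  206.6]
tip+- [350. 230.] [206.8 192. ] [235.  203.7]
tip c [398. 177.] [205.3 194.8] [236.3 206.8]
catch [306.  43.] [206.7 196.9] [236.4 221.2]
```

Run:
```python
from h import *
np.set_printoptions(precision=1,suppress=True)
st=np.load("w2.npy",allow_pickle=True).item();W=cam("wrist",st);T=cam("top");S=cam("scene")
def red(f,x,y,w,h):
    c=cv2.imread(f)[y:y+h,x:x+w].astype(int);m=(c[...,2]>90)&(c[...,2]>2*c[...,1])&(c[...,2]>2*c[...,0]);v,u=np.nonzero(m)
    return u.mean()+x,v.mean()+y,u.min()+x,u.max()+x,v.min()+y,v.max()+y
rs=red("pics/scene0.png",215,200,30,35);rw=red("pics/w2.png",335,230,40,30);print(rs,rw)
print("catch",tri([ray(S,*rs[:2]),ray(W,*rw[:2])]))
C={}
for f,Cm,b in(("pics/scene0.png",S,(150,195,65,50)),("pics/top0.png",T,(165,125,55,55))):
    x,y,w,h=b;c=cv2.imread(f)[y:y+h,x:x+w].astype(int);g=c.mean(2)
    m=((g<125)&(g>55)).astype(np.uint8);m=cv2.morphologyEx(m,cv2.MORPH_OPEN,np.ones((5,5),np.uint8))
    k=max(cv2.findContours(m,0,1)[0],key=cv2.contourArea)
    e=cv2.fitEllipse(cv2.convexHull(k));u=(e[0][0]+x,e[0][1]+y);print(u,e[1],cv2.boundingRect(k));C[f]=ray(Cm,*u)
print("disc",tri(list(C.values())))
```

```text
<stdin>:6: RuntimeWarning: Mean of empty slice.
  ret = ret.dtype.type(ret / rcount)
Traceback (most recent call last):
ValueError: zero-size array to reduction operation minimum which has no identity
```

Run:
```python
from h import *
np.set_printoptions(precision=1,suppress=True)
st=np.load("w2.npy",allow_pickle=True).item();W=cam("wrist",st);T=cam("top");S=cam("scene")
def red(f,x,y,w,h):
    c=cv2.imread(f)[y:y+h,x:x+w].astype(int);m=(c[...,2]>60)&(c[...,2]>2*c[...,1])&(c[...,2]>2*c[...,0]);v,u=np.nonzero(m)
    return u.mean()+x,v.mean()+y,u.min()+x,u.max()+x,v.min()+y,v.max()+y
rs=red("pics/scene0.png",215,200,30,35);rw=red("pics/w2.png",335,230,40,30);print(rs,rw)
print("catch",tri([ray(S,*rs[:2]),ray(W,*rw[:2])]))
C={}
for f,Cm,b in(("pics/scene0.png",S,(150,195,65,50)),("pics/top0.png",T,(165,125,55,55))):
    x,y,w,h=b;c=cv2.imread(f)[y:y+h,x:x+w].astype(int);g=c.mean(2)
    m=((g<125)&(g>55)).astype(np.uint8);m=cv2.morphologyEx(m,cv2.MORPH_OPEN,np.ones((5,5),np.uint8))
    k=max(cv2.findContours(m,0,1)[0],key=cv2.contourArea)
    e=cv2.fitEllipse(cv2.convexHull(k));u=(e[0][0]+x,e[0][1]+y);print(u,e[1],cv2.boundingRect(k));C[f]=ray(Cm,*u)
print("disc",tri(list(C.values())))
```

```text
(np.float64(229.6875), np.float64(221.5625), np.int64(228), np.int64(231), np.int64(218), np.int64(224)) (np.float64(352.33846153846156), np.float64(244.5076923076923), np.int64(347), np.int64(359), np.int64(241), np.int64(247))
catch (array([517.9, 192.5, 121.7]), [np.float64(0.39636940241337953), np.float64(0.3963694024132653)])
(177.0937156677246, 220.10132789611816) (25.38629722595215, 47.32417297363281) (5, 13, 46, 25)
(192.52901458740234, 154.8113555908203) (39.00446701049805, 48.33291244506836) (7, 8, 39, 46)
disc (array([651.4, 241.9,  93.2]), [np.float64(6.563755942843548), np.float64(6.5637559428436205)])
```

Emit:
{"fn": "jog_arm", "kwargs": {"rows": [[0, -0.03, 0.08, 0.05, 0.042, -0.118, 0], [0, -0.06, 0.16, 0.05, 0.084, -0.235, 0], [0, -0.09, 0.24, 0.05, 0.126, -0.353, 0], [0, -0.127, 0.333, 0.043, 0.168, -0.471, 0], [0, -0.127, 0.333, 0.043, 0.168, -0.471, 0], [0, -0.127, 0.333, 0.043, 0.168, -0.471, 0], [0, -0.127, 0.333, 0.043, 0.168, -0.471, 0]]}}

```text
time_s: 5.58
tool_pos: [432.9, 160.1, 314.3]
ee_rot: [179.9, 30.0, -160.6]
contact_force: [0.1, 0.3, -1.1]
opening: 37.3
grasp_force: 58.1
```

Run:
```python
from h import *
st=bot.read_state();im=vision.grab_frame("wrist");cv2.imwrite("pics/w3.png",im)
np.save("w3.npy",st,allow_pickle=True);print(st["time_s"],st["tool_pos"],st["ee_rot"],st["contact_force"],st["qpos"])
c=im[20:220,130:380];cv2.imwrite("pics/w3c.png",cv2.resize(cv2.convertScaleAbs(c,alpha=1.4,beta=10),None,fx=3,fy=3,interpolation=cv2.INTER_CUBIC))
```

```text
5.575 [432.91973884 160.08179148 314.29740854] [ 179.93067414   30.01091213 -160.57553623] [ 0.12260184  0.32653127 -1.12290231] [  59.28825592  -23.83624522  -48.10163042   26.85416381  -45.04378785
 -145.54171613]
```

View pics/w3c.png

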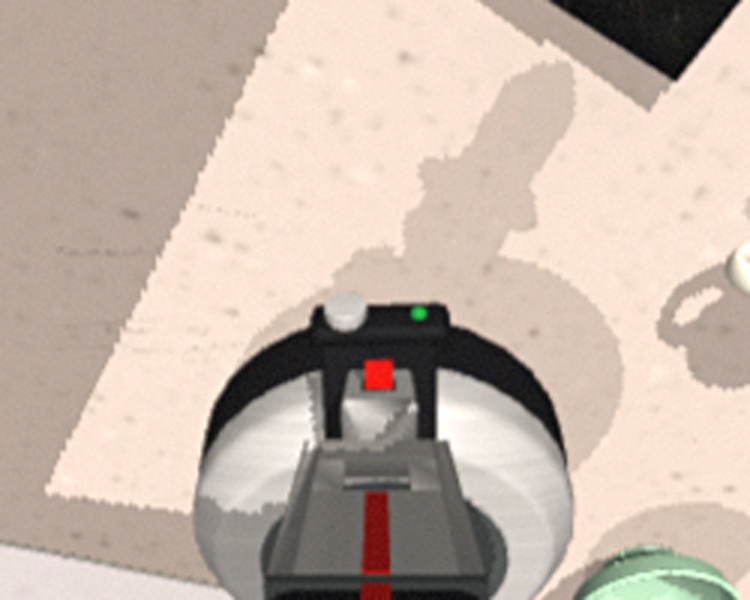

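The close view shows the catch at (256,145), directly below the mouth. The stub is centred under the handle and square to it. I'll check the remaining offset numerically.

Run:
```python
from h import *
np.set_printoptions(precision=1,suppress=True)
st=np.load("w3.npy",allow_pickle=True).item();W=cam("wrist",st);im=cv2.imread("pics/w3.png").astype(int)
def red(c,x,y,w,h):
    c=c[y:y+h,x:x+w];m=(c[...,2]>60)&(c[...,2]>2*c[...,1])&(c[...,2]>2*c[...,0]);v,u=np.nonzero(m)
    return np.array([u.mean()+x,v.mean()+y]),(u.min()+x,u.max()+x,v.min()+y,v.max()+y)
r3=red(im,240,130,35,25);print(r3)
st2=np.load("w2.npy",allow_pickle=True).item();W2=cam("wrist",st2)
S=cam("scene")
print("catch w3+scene",tri([ray(W,*r3[0]),ray(S,230,221.5)]),"w3+w2",tri([ray(W,*r3[0]),ray(W2,352.3,244.5)]))
Q=R.from_euler('xyz',st["ee_rot"],degrees=True).as_matrix();tp=st["tool_pos"]
Hq=Q@np.diag([-1,1,-1])   # handle axes
m=tp+Q[:,2]*107
print("mouth edge pred",[np.round((np.array(proj(W,m+Hq@[-19,b,0]))-[130,20])*3) for b in(-19,19)])
s=np.array([544,200,108.])
for k,p in feats(s,Hq).items(): print(k,np.round((np.array(proj(W,p))-[130,20])*3))
print(Hq.T@(m-s))
```

```text
(array([255.7, 144.4]), (np.int64(251), np.int64(261), np.int64(139), np.int64(149)))
catch w3+scene (array([518.4, 191.4, 121.9]), [np.float64(1.1568197954931139), np.float64(1.1568197954930126)]) w3+w2 (array([515.9, 190.2, 126.6]), [np.float64(0.20991693027892633), np.float64(0.20991693027895353)])
mouth edge pred [array([304., 436.]), array([447., 436.])]
foot-- [343. 367.]
foot-+ [409. 367.]
foot++ [408. 431.]
foot+- [344. 431.]
foot c [376. 399.]
sh-- [338. 396.]
sh-+ [415. 396.]
sh++ [414. 470.]
sh+- [339. 470.]
sh c [376. 433.]
tip-- [355. 423.]
tip-+ [398. 423.]
tip++ [397. 464.]
tip+- [355. 464.]
tip c [376. 444.]
catch [376. 361.]
[  1.   -0.4 130.7]
```

Emit:
{"fn": "jog_arm", "kwargs": {"rows": [[0, 0.039, 0.014, -0.072, 0, 0, 0], [0, 0.078, 0.028, -0.144, 0, 0, 0], [0, 0.094, 0.034, -0.173, 0, 0, 0], [0, 0.102, 0.036, -0.188, 0, 0, 0], [0, 0.11, 0.039, -0.202, 0, 0, 0], [0, 0.118, 0.042, -0.217, 0, 0, 0], [0, 0.126, 0.045, -0.231, 0, 0, 0], [0, 0.126, 0.045, -0.231, 0, 0, 0]]}}

```text
time_s: 6.62
tool_pos: [469.6, 173.5, 243.6]
ee_rot: [180.0, 30.0, -160.5]
contact_force: [0.5, 0.7, -1.5]
opening: 37.5
grasp_force: 58.1
```

Emit:
{"fn": "jog_arm", "kwargs": {"rows": [[0, 0.008, 0.003, -0.0145, 0, 0, 0], [0, 0.016, 0.006, -0.029, 0, 0, 0], [0, 0.024, 0.008, -0.043, 0, 0, 0], [0, 0.031, 0.011, -0.058, 0, 0, 0], [0, 0.031, 0.011, -0.058, 0, 0, 0]]}}

```text
time_s: 7.25
tool_pos: [478.8, 176.3, 225.4]
ee_rot: [-180.0, 29.9, -160.5]
contact_force: [-0.7, -0.0, -4.0]
opening: 37.5
grasp_force: 57.8
```

Run:
```python
from h import *
im=vision.grab_frame("wrist")[60:210,180:330];s=vision.grab_frame("scene")[170:270,190:290]
a=cv2.resize(cv2.convertScaleAbs(im,alpha=1.5),(390,390),interpolation=cv2.INTER_CUBIC);b=cv2.resize(s,(390,390),interpolation=cv2.INTER_CUBIC)
cv2.imwrite("pics/w4.png",np.hstack([a,b]))
```

```text
(no output)
```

View pics/w4.png

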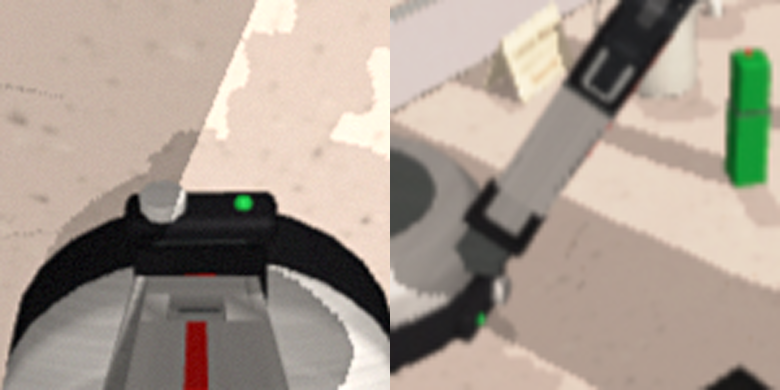

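The scene view shows the handle on the stub. In the wrist view only a sliver of the catch is visible at the mouth. I'll keep pushing.

Emit:
{"fn": "jog_arm", "kwargs": {"rows": [[0, 0.008, 0.003, -0.0145, 0, 0, 0], [0, 0.016, 0.006, -0.029, 0, 0, 0], [0, 0.024, 0.008, -0.043, 0, 0, 0], [0, 0.031, 0.011, -0.058, 0, 0, 0], [0, 0.038, 0.013, -0.069, 0, 0, 0], [0, 0.038, 0.013, -0.069, 0, 0, 0]]}}

```text
time_s: 8.1
tool_pos: [490.4, 180.7, 205.7]
ee_rot: [180.0, 29.9, -160.5]
contact_force: [0.9, 1.1, -6.8]
opening: 37.5
grasp_force: 57.6
```

Emit:
{"fn": "jog_arm", "kwargs": {"rows": [[0, 0.003, 0.001, -0.006, 0, 0, 0], [0, 0.006, 0.002, -0.012, 0, 0, 0], [0, 0.009, 0.003, -0.017, 0, 0, 0], [0, 0.011, 0.004, -0.021, 0, 0, 0], [0, 0.011, 0.004, -0.021, 0, 0, 0]]}}

```text
time_s: 8.72
tool_pos: [495.0, 182.3, 201.9]
ee_rot: [179.9, 29.8, -160.5]
contact_force: [-0.4, -0.9, -3.4]
opening: 37.5
grasp_force: 59.3
```

Emit:
{"fn": "jog_arm", "kwargs": {"rows": [[0, 0.003, 0.001, -0.006, 0, 0, 0], [0, 0.006, 0.002, -0.012, 0, 0, 0], [0, 0.009, 0.003, -0.017, 0, 0, 0], [0, 0.009, 0.003, -0.017, 0, 0, 0]]}}

```text
time_s: 9.22
tool_pos: [497.9, 182.8, 201.6]
ee_rot: [179.8, 30.0, -160.4]
contact_force: [-56.2, -14.9, 45.2]
opening: 37.6
grasp_force: 63.9
```

Run:
```python
from h import *
im=vision.grab_frame("wrist")[60:210,180:330];s=vision.grab_frame("scene")[170:270,190:290]
a=cv2.resize(cv2.convertScaleAbs(im,alpha=1.5),(390,390),interpolation=cv2.INTER_CUBIC);b=cv2.resize(s,(390,390),interpolation=cv2.INTER_CUBIC)
cv2.imwrite("pics/w5.png",np.hstack([a,b]));st=bot.read_state();print(st["tool_pos"],st["contact_force"],st["torque"])
```

```text
[497.84379755 182.84031906 201.56468493] [-55.4472127  -13.61753465  45.25692668] [-1.55934746 11.10106989  1.72785737]
```

View pics/w5.png

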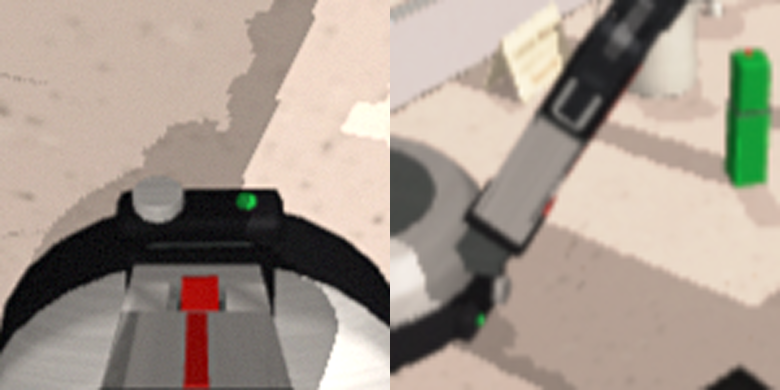

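The catch is out through the hole at wrist (257,173), and the mouth is on the collar. I'll take off the load, open the gripper and withdraw along the axis.

Emit:
{"fn": "jog_arm", "kwargs": {"rows": [[0, -0.004, -0.001, 0.007, 0, 0, 0], [0, -0.008, -0.003, 0.014, 0, 0, 0], [0, -0.008, -0.003, 0.014, 0, 0, 0], [1, -0.008, -0.003, 0.014, 0, 0, 0], [1, -0.008, -0.003, 0.014, 0, 0, 0], [1, -0.008, -0.003, 0.014, 0, 0, 0], [1, -0.008, -0.003, 0.014, 0, 0, 0], [1, -0.008, -0.003, 0.014, 0, 0, 0], [1, -0.03, -0.01, 0.055, 0, 0, 0], [1, -0.06, -0.02, 0.11, 0, 0, 0], [1, -0.1, -0.035, 0.184, 0, 0, 0], [1, -0.15, -0.053, 0.276, 0, 0, 0], [1, -0.19, -0.067, 0.35, 0, 0, 0], [1, -0.19, -0.067, 0.35, 0, 0, 0]]}}

```text
time_s: 11.08
tool_pos: [441.2, 163.7, 305.4]
ee_rot: [179.7, 29.9, -160.5]
contact_force: [0.2, 0.0, -0.5]
opening: 85.0
grasp_force: 0.0
```

Run:
```python
from h import *
im=vision.grab_frame("wrist")[40:240,155:355];s=vision.grab_frame("scene")[170:270,190:290]
a=cv2.resize(cv2.convertScaleAbs(im,alpha=1.5),(390,390),interpolation=cv2.INTER_CUBIC);b=cv2.resize(s,(390,390),interpolation=cv2.INTER_CUBIC)
cv2.imwrite("pics/w6.png",np.hstack([a,b]));st=bot.read_state();print(st["tool_pos"],st["contact_force"],st["opening"])
```

```text
[441.17197994 162.97811134 302.99207438] [ 0.72775322 -0.17310945  0.01457816] 85.3372799611707
```

View pics/w6.png

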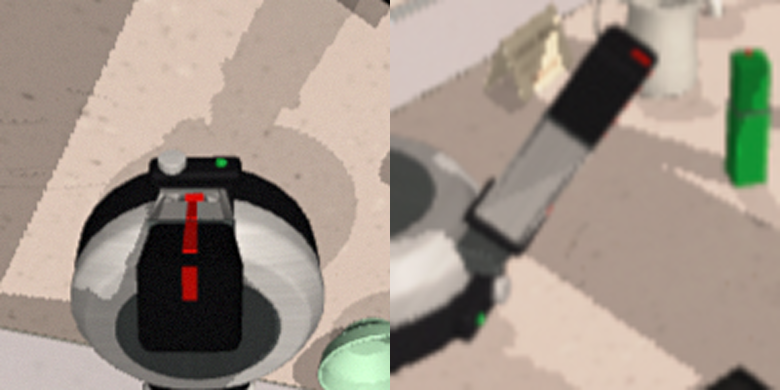

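The handle is seated on the collar with the red catch showing in the hole. The gripper is open and clear of everything, so I'll hand the job in.

```bash
python3 -c "
from station import bot
print(bot.finish_job())"
```

```text
the job is handed in; nothing more can be done
None
```

The handle sits fully home on the stub with the red catch out through its hole; I let go of it, left the bell, jug and cup alone, and handed the job in at about 11 s (the hand-in returned no verdict).

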